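# Reset the iris lever of a specimen light stand

### The job

With your fingertips, gently push the upright pin of the light stand's iris lever clockwise (seen from above) all the way to its stop, then push it back the other way until the long mark on the scale below lies in the middle of the lever's slot, and come away from it. Only push: do not grip or lift anything, leave the stand standing where it is, and do not disturb the stone on its glass, the notebook, the pen pot or the carved bird.

Things in the scene. Friction and masses are not known exactly. Their poses are not given: they have to be found in the camera images.
- stand: Low round light stand, 2 kg, loose on the desk (slides if pushed over 8 N). Foot 160 mm across, 8 mm high; body 120 mm across; glass top at 48 mm height. Round it a flat black scale collar 196 mm across, top at 12 mm, and over that a knurled steel ring 128 mm across, 14 to 27 mm up, with the lever. A grey lamp house reaches 155 mm to own +x. Origin: centre of the underside, on the ring's vertical axis; z up.
- stand_front (a point): Point on the top edge of the stand's foot, 80 mm from the axis along the stand's own -x, 8 mm up; it moves only if the stand is shifted or turned.
- iris (a joint): Angle of the steel ring and lever about the stand's vertical axis, rad: -1.0 (clockwise stop, seen from above) to +1.0 (anticlockwise stop). At 0 the lever points along the stand's own -x; grows anticlockwise seen from above. Friction (1 to 2 N at the pin) keeps it where it is left; no spring.
- pin (a point): Upright steel pin at the lever's outer end, 14 mm in diameter, 118 mm from the ring's axis, standing free from 19 to 60 mm above the desk; this point is on the pin's axis at 40 mm height. The lever below it (two 4 mm bars, a 16 mm slot between, end plate 16 x 24 mm) lies 15 to 19 mm above the desk.
- slot (a point): Centre line of the lever's slot, 83 mm from the ring's axis, 12.5 mm above the desk (level with the scale marks); turns with the lever. The slot is 16 mm wide and runs radially.
- mark (a point): Middle of the long mark on the scale collar, 83 mm from the ring's axis, 12.5 mm above the desk: a white radial bar 28 x 6 mm, the only long one, with three short 8 x 2 mm ticks 10 degrees apart on either side. The collar is clamped, at a different angle each time; the mark lies at a iris value of -0.2 to 0.7.
- stone: Grey pebble, 38 mm across, 21 mm high, lying loose on the stand's glass. Origin: centre of its underside.
- notebook: Spiral notebook 150 x 210 x 12 mm lying on the desk on the robot's left of the stand. Origin: centre of its underside.
- pot: Wooden pen pot, 72 mm across, 95 mm high, with pens up to 170 mm high, on the robot's right of the stand. Origin: centre of its underside.
- bird: Carved wooden bird on a round foot 50 mm across, 92 mm high, 120 mm long, on the robot's right of the stand. Origin: centre of its underside.

How it is judged:
By the outcome, as a careful person would: the job done as asked, in the order asked, and still so for the second after the job is handed in, with the robot touching nothing.
It also fails if it takes over 72 s, if anything falls off the work surface, if the arm or the gripper's body presses on something with over 40 N, if the wrist force passes 120 N, or if a joint passes its speed limit or range.

### The arm

A 7-joint arm with a two-finger parallel gripper is mounted at the origin on the work surface. World frame = base frame: x ahead of the robot, y to its left, z up, the work surface at z = 0. Lengths are in m, angles in rad, forces in N, time in s.
With the tool pointing down it reaches from about 0.425 to 1.025 m from the base axis. Payload 3.6 kg.
Tool frame: the origin (TCP) lies at the very end of the fingers, on their centre line; the grasp point (between the pads) lies 19 mm behind it; z points along the fingers, y is the line along which they close (so a half turn about z gives the same grasp; the last joint's range is limited). The gripper opens to 85 mm and grips with 20 to 120 N. Pads are 22 mm wide; open, the fingers measure 114 mm over their backs; the gripper's body (76 mm by 85 mm) begins 54 mm behind the grasp point. The pads swing forward as they close: fully open they stand 13 mm farther back than shut.
Start: joints at [1.038, 0.591, 0.048, 1.609, -0.033, 0.943, -0.034], TCP at [0.308, -0.656, 0.231] pointing down, gripper open.
Joint ranges: [-2.69, 2.69], [-0.47, 2.24], [-1.27, 1.36], [0.19, 2.51], [-1.53, 4.68], [0.08, 2.07], [-3.09, 3.09]. Speed limits (rad/s): [2.57, 2.57, 3.14, 3.14, 3.14, 3.14, 3.14].

### API

Orientations are given as a unit quaternion [w, x, y, z].
In Python, from cell import arm gives the robot as it stands. Calls block until the motion is done:
- arm.goto(position, orientation): joint-space move of the TCP to a pose.
- arm.move_straight(position, vel=0.15, attitude=None, stop_force=None): straight line of the TCP; attitude=None keeps the orientation; vel is the mean speed in m/s. With stop_force (N) it stops when the force on the tool has changed by that much, and returns True; else False.
- arm.move_joints(angles): joint-space move.
- arm.grip(opening, force=None): finger opening in m; force is the grip in N (None keeps the last); returns when the fingers have stopped.
- arm.wait(seconds).
- arm.inverse_kinematics(position, orientation): joint angles nearest the present ones, or None.
- arm.capture(name): name is "scene" or "top"; returns (picture, depth): 400x640x3 uint8, red, green, blue; 400x640 float32, m along the optical axis (not along the pixel's ray), 0 where there is no reading.
- arm.get_calibration(name): a dict with "fovy" (degrees; the focal length in pixels is half the picture's height over the tangent of half this angle, whatever the lens; pixels are square), "cx", "cy" (the principal point, pixels), "view" (4x4, takes a point from world to camera coordinates). Camera axes: x right, y down, z forward; pixel columns grow to the right and rows downward; lengths in m; the calibration is good to about 2 mm. A picture is of the moment at which its call begins. get_calibration takes no time and is no camera call.
A pose or a line that the arm cannot do raises arm.MotionError and nothing moves.
- arm.hand_in(): hands the job in; it is judged then, once.
Readings, each from a call of its own:
- arm.read_time(): time.
- arm.read_joint_positions(): joint angles.
- arm.read_joint_vel(): joint speeds.
- arm.read_effort(): joint torques, N m.
- arm.read_eef_pos(): TCP position.
- arm.read_ee_rot(): TCP orientation.
- arm.read_wrist_force(): force on the tool from outside, world axes, zero at the start.
- arm.read_wrist_torque(): the same for the moment, N m.
- arm.read_gripper_width(): finger opening in m.
- arm.read_grip_force(): force on a finger pad.
Only numpy, scipy, OpenCV 4.12 (cv2) and the standard library are available. Lean on these libraries where they do the work, as an engineer would, in place of code of your own. Each camera call takes 0.05 s, during which the arm holds its last target. There are 200 camera calls.

## Working session

There is one attempt and no reset: what is moved stays moved. The work goes in short steps, each a Python script; the robot and the scene stay as the last script left them, time stands still between calls to the robot, and variables do not carry over. Pictures are saved under pics/ and viewed, at most 10 in all, crops included, and the job is handed in when it is done.

```bash
ls; mkdir -p pics
python3 - <<'E'
from cell import arm
import cv2,numpy as np
for n in("scene","top"):
    p,d=arm.capture(n); cv2.imwrite(f"pics/{n}0.png",p[:,:,::-1]); np.savez(f"{n}0.npz",p=p,d=d)
    c=arm.get_calibration(n); print(n,c["fovy"],c["cx"],c["cy"],np.round(c["view"],4).tolist())
print(arm.read_time(),arm.read_ee_rot())
E
```

```text
pics
scene 54.6330516501187 318.34801221187195 194.5780296105351 [[0.8108, 0.5853, -0.0121, -0.4314], [0.3722, -0.5314, -0.7609, -0.1539], [-0.4518, 0.6124, -0.6487, 1.258], [0.0, 0.0, 0.0, 1.0]]
top 52.49112653806896 320.5226526143721 192.16142706237625 [[0.0154, -0.9999, 0.0048, 0.0124], [-0.9976, -0.0157, -0.0668, 0.546], [0.0668, -0.0037, -0.9978, 1.0109], [0.0, 0.0, 0.0, 1.0]]
0.1 [-9.63009723e-04  9.76019782e-01  2.17679534e-01 -2.78804146e-04]
```

View pics/scene0.png

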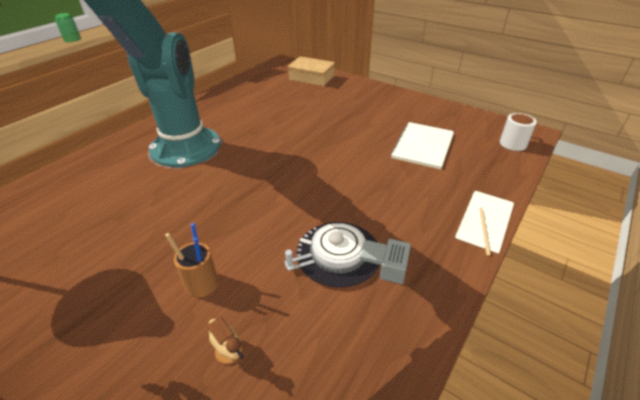

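View pics/top0.png

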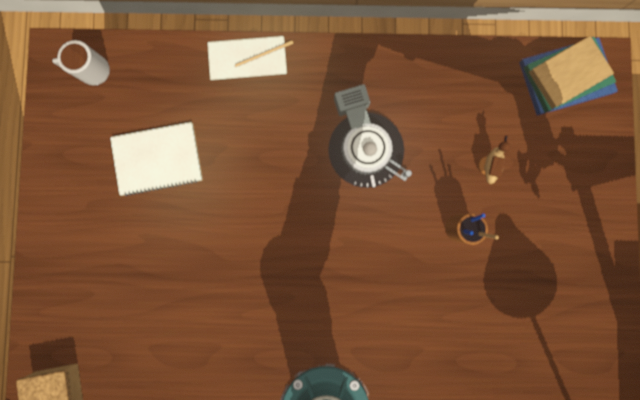

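The scene shows the stand near (338,250) with the pin at (289,258). In the top view the stand is near (367,148), the pin near (406,175), the white mark near (373,181) and the lamp house near (352,97). The pot is at (473,229) and the bird at (493,165).

```bash
cat > h.py <<'E'
import numpy as np,cv2
from cell import arm
def ray(n,uv,z,c=None):
    c=arm.get_calibration(n); V=np.array(c["view"]); f=200/np.tan(np.radians(c["fovy"])/2)
    uv=np.atleast_2d(uv).astype(float)
    d=np.c_[(uv[:,0]-c["cx"])/f,(uv[:,1]-c["cy"])/f,np.ones(len(uv))]@V[:3,:3]
    o=-V[:3,:3].T@V[:3,3]
    return o+d*((z-o[2])/d[:,2])[:,None]
def proj(n,P):
    c=arm.get_calibration(n); V=np.array(c["view"]); f=200/np.tan(np.radians(c["fovy"])/2)
    q=np.atleast_2d(P)@V[:3,:3].T+V[:3,3]
    return np.c_[f*q[:,0]/q[:,2]+c["cx"],f*q[:,1]/q[:,2]+c["cy"]]
def crop(n,p,u0,v0,u1,v1,k,name):
    cv2.imwrite(f"pics/{name}.png",cv2.resize(p[v0:v1,u0:u1,::-1],None,fx=k,fy=k,interpolation=cv2.INTER_CUBIC))
E
python3 - <<'E'
from h import *
T=np.load("top0.npz")["p"];S=np.load("scene0.npz")["p"]
a=cv2.resize(T[80:200,315:425],None,fx=4.5,fy=4.5,interpolation=cv2.INTER_CUBIC)
b=cv2.resize(S[205:305,270:420],None,fx=4,fy=4,interpolation=cv2.INTER_CUBIC)
cv2.imwrite("pics/ct0.png",a[:,:,::-1]);cv2.imwrite("pics/cs0.png",b[:,:,::-1])
print(ray("top",[[367,148],[406,175]],0.05),ray("top",[[373,181]],.0125),ray("top",[[473,229],[493,165],[480,210]],.08))
E
```

```text
[[ 0.65506301 -0.0924587   0.05      ]
 [ 0.58934867 -0.18927332  0.05      ]] [[ 0.57681695 -0.11288541  0.0125    ]] [[ 0.45961479 -0.34220751  0.08      ]
 [ 0.61340799 -0.3917844   0.08      ]
 [ 0.50496528 -0.35934932  0.08      ]]
```

View pics/ct0.png

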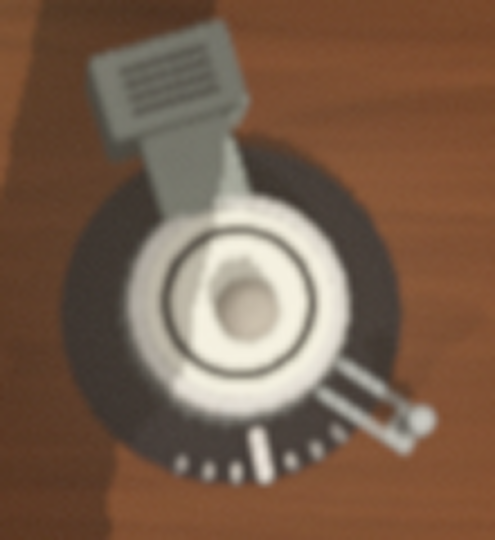

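View pics/cs0.png

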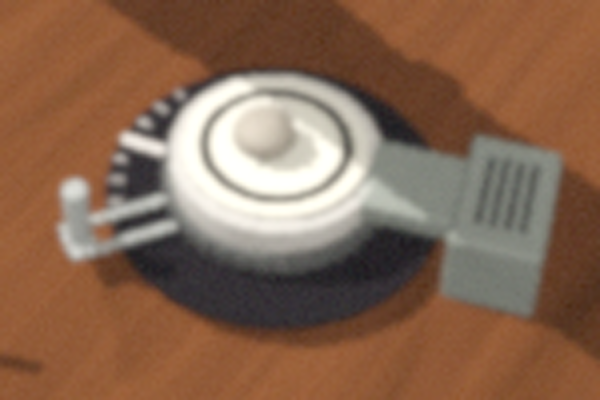

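The crops are clear. In the top crop the pin top is at (422,419), the bars run from (330,375) to (405,440), the long mark's centre is (261,455), and the lamp house is at (168,80). In the scene crop the pin top is at (75,185).

```bash
cat >> h.py <<'E'
from scipy.optimize import least_squares
def circ(n,p,c0,z=.012,R=.098):
    hsv=cv2.cvtColor(p,cv2.COLOR_RGB2HSV)
    m=((hsv[:,:,1]<95)).astype(np.uint8)
    H,W=m.shape; g=np.stack(np.meshgrid(np.arange(W),np.arange(H)),-1).reshape(-1,2)
    w=ray(n,g,z); m[(np.hypot(*(w[:,:2]-c0).T)>.2).reshape(H,W)]=0
    cn=max(cv2.findContours(m,cv2.RETR_EXTERNAL,cv2.CHAIN_APPROX_NONE)[0],key=cv2.contourArea)[:,0]
    q=ray(n,cn,z)[:,:2]; q=q[abs(np.hypot(*(q-c0).T)-R)<.015]
    s=least_squares(lambda x:np.hypot(*(q-x[:2]).T)-x[2],[*c0,R],loss="soft_l1",f_scale=.001)
    return s.x,len(q),np.median(abs(s.fun))
def uv(x,y,u0=315,v0=80,k=4.5): return [(x+.5)/k-.5+u0,(y+.5)/k-.5+v0]
def tri(a,b):
    A=[];r=[]
    for n,u in(("top",a),("scene",b)):
        p0,p1=ray(n,u,0.)[0],ray(n,u,.2)[0]; d=(p1-p0)/np.linalg.norm(p1-p0); M=np.eye(3)-np.outer(d,d); A.append(M); r.append(M@p0)
    return np.linalg.lstsq(np.vstack(A),np.hstack(r),rcond=None)[0]
E
python3 - <<'E'
from h import *
T=np.load("top0.npz")["p"];S=np.load("scene0.npz")["p"]
c0=np.array([.652,-.095])
for n,p in(("top",T),("scene",S)): print(n,circ(n,p,c0))
c=circ("top",T,c0)[0][:2]
ang=lambda q:np.arctan2(*(q[:2]-c)[::-1])
t=tri(uv(422,419),uv(75,185,270,205,4)); print("pintop",t,np.hypot(*(t[:2]-c)),ang(t))
mk=ray("top",uv(261,455),.012)[0]; print("mark",mk,np.hypot(*(mk[:2]-c)),ang(mk))
mk2=ray("scene",uv(142,143,270,205,4),.012)[0]; print("mark scene",mk2,np.hypot(*(mk2[:2]-c)),ang(mk2))
l=tri(uv(216,20),uv(562,152,270,205,4));l2=tri(uv(90,58),uv(478,136,270,205,4));print("lamp far corners",l,l2)
l3=tri(uv(244,94),uv(540,262,270,205,4))
print("lamp yaw",ang((l+l2)/2), "edge",np.arctan2(*((l2-l)[:2][::-1]))-np.pi/2)
E
```

```text
top (array([ 0.65860774, -0.09442825,  0.09579317]), 202, np.float64(0.0007688116966406353))
scene (array([ 0.65667136, -0.09485516,  0.09666572]), 220, np.float64(0.0009972176566572302))
pintop [ 0.59316262 -0.19245371  0.06354841] 0.11786456481980802 -2.1594682248681405
mark [ 0.57756326 -0.11195164  0.012     ] 0.08291728226716395 -2.9286512611998803
mark scene [ 0.57331642 -0.11074236  0.012     ] 0.08683754741254007 -2.9526002537624025
lamp far corners [ 0.80277076 -0.07004464  0.11096508] [ 0.7691657  -0.02235261  0.06695695]
lamp yaw 0.36199820620898804 edge 0.6138241806710827
```

Run:
```python
from h import *
c=np.array([.6577,-.0946])
ang=lambda q:np.arctan2(*(q[:2]-c)[::-1])
l2=tri(uv(90,58),uv(562,152,270,205,4));l=tri(uv(216,20),uv(540,260,270,205,4));print(l,l2)
y=ang((l+l2)/2);print("lamp yaw",y, "edge",np.arctan2(*((l2-l)[:2][::-1]))-np.pi/2)
t=np.array([.5932,-.1925]);mk=np.array([.5776,-.112])
print("iris pin",ang(t)-y+np.pi,"mark",ang(mk)-y+np.pi)
# IK along the arc, tool y radial
from scipy.spatial.transform import Rotation as R
for off in(0,np.pi):
  for tilt in(0,.5,-.5):
    o=[]
    for a in np.linspace(-2.0,-4.1,8):
        th=a+off+tilt; X=np.array([np.sin(th),-np.cos(th),0]);Y=np.array([np.cos(th),np.sin(th),0]);Z=np.cross(X,Y)
        if Z[2]>0: X=-X;Z=-Z
        q=R.from_matrix(np.c_[X,Y,Z]).as_quat(scalar_first=True)
        k=arm.inverse_kinematics([*(c+.118*np.array([np.cos(a),np.sin(a)])),.03],q); o.append(None if k is None else round(float(k[6]),2))
    print(off,tilt,o)
```

```text
[ 0.81579858 -0.08129206  0.04786629] [ 0.79244302 -0.01056903  0.05272774]
lamp yaw 0.32090528389874023 edge 0.31896378045790064
iris pin 0.6673295969115691 mark -0.1070000971459808
0 0 [-1.49, -1.7, -1.91, -2.15, -2.41, -2.67, -2.96, 1.16]
0 0.5 [-1.11, -1.35, -1.6, -1.82, -2.06, -2.33, -2.6, -2.88]
0 -0.5 [-1.83, -2.03, -2.26, -2.5, -2.76, -3.03, 1.21, 0.87]
3.141592653589793 0 [0.89, 0.62, 0.31, -0.01, -0.32, -0.58, -0.83, -1.07]
3.141592653589793 0.5 [1.29, 1.0, 0.69, 0.36, 0.05, -0.23, -0.49, -0.72]
3.141592653589793 -0.5 [0.56, 0.24, -0.07, -0.37, -0.66, -0.93, -1.18, -1.42]
```

```bash
cat >> h.py <<'E'
from scipy.spatial.transform import Rotation as Rot
C=np.array([.6577,-.0946]); YAW=.32
def q(a):
    Y=-np.array([np.cos(a),np.sin(a),0]);Z=np.array([0,0,-1.]);X=np.cross(Y,Z)
    return Rot.from_matrix(np.c_[X,Y,Z]).as_quat(scalar_first=True)
def P(a,z,r=.120): return [C[0]+r*np.cos(a),C[1]+r*np.sin(a),z]
def arc(a0,a1,z=.03,vel=.03,sf=None,step=.12,r=.120):
    for a in np.linspace(a0,a1,max(1,int(np.ceil(abs(a1-a0)/step)))+1)[1:]:
        hit=arm.move_straight(P(a,z,r),vel=vel,attitude=q(a),stop_force=sf)
        e=arm.read_eef_pos(); f=arm.read_wrist_force()
        print(f"{a:.3f} at {np.arctan2(e[1]-C[1],e[0]-C[0]):.3f} F {np.round(f,1)} hit {hit} t {arm.read_time():.1f}")
        if hit: return True
    return False
E
python3 - <<'E'
from h import *
arm.grip(0.0)
a=-1.84
arm.goto(P(a,.26),q(a)); arm.move_straight(P(a,.03),vel=.12,stop_force=5)
print(arm.read_eef_pos(),arm.read_wrist_force(),arm.read_time())
arc(a,-2.3,sf=3.5)
p,d=arm.capture("scene"); crop("scene",p,240,180,420,310,4,"push1")
E
```

```text
[ 0.62626046 -0.21040978  0.03066629] [0.68771214 0.561776   0.11534866] 4.9083
-1.955 at -1.953 F [-0.2 -0.9  0.8] hit False t 5.5
-2.070 at -2.071 F [ 0.4 -0.1 -0.7] hit False t 6.1
-2.185 at -2.186 F [-0.2 -0.9  0.5] hit False t 6.7
-2.300 at -2.302 F [-0.2  0.  -0.2] hit False t 7.3
```

View pics/push1.png

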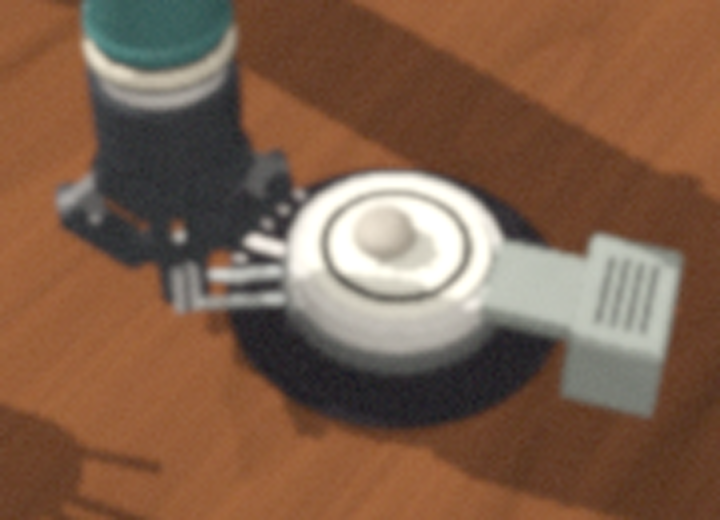

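The lever has moved from beyond the ticks to right beside the long mark. The pin is at about (190,290) and the bars at (245,272) and (245,298), so the push is working. I'll continue to the stop.

Run:
```python
from h import *
h=arc(-2.3,-3.5,sf=4,vel=.035)
if not h: arc(-3.5,-3.85,sf=3,vel=.015,step=.2)
p,d=arm.capture("scene"); np.save("s2.npy",p); crop("scene",p,240,180,420,310,4,"push2"); 
p,d=arm.capture("top"); np.save("t2.npy",p); crop("top",p,315,80,425,200,4.5,"push2t")
```

```text
-2.409 at -2.410 F [ 0.  -0.8 -0.1] hit False t 7.9
-2.518 at -2.519 F [ 0.9 -1.1 -0.9] hit False t 8.4
-2.627 at -2.628 F [0.7 0.1 0.9] hit False t 9.0
-2.736 at -2.737 F [-0.6 -0.  -0.6] hit False t 9.5
-2.845 at -2.846 F [-0.6 -0.3  0.4] hit False t 10.0
-2.955 at -2.955 F [-0.6 -0.3  0.1] hit False t 10.5
-3.064 at -3.065 F [-0.6  0.4 -0.2] hit False t 11.1
-3.173 at 3.110 F [ 0.7 -1.1  0.2] hit False t 11.6
-3.282 at 3.001 F [0.3 0.1 0.3] hit False t 12.1
-3.391 at 2.891 F [ 0.1 -0.7 -0.2] hit False t 12.6
-3.500 at 2.782 F [-0.3  0.2  0.7] hit False t 13.2
-3.675 at 2.608 F [-0.3  0.5 -0.3] hit False t 14.7
-3.850 at 2.609 F [-0.1 -0.1 -0.1] hit True t 15.1
```

View pics/push2.png

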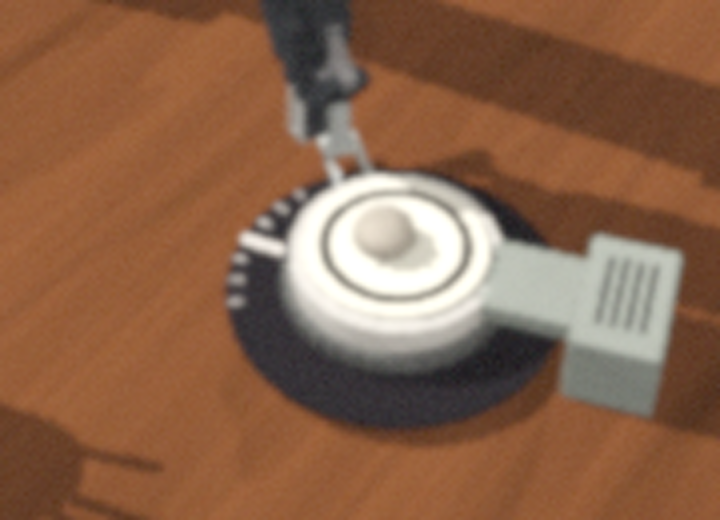

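The lever now lies at the far end of the scale, with its bars at (333,170) and (365,155), and the tool is behind it. I'll confirm the stop with one more gentle press, then go round to the other side.

Run:
```python
from h import *
arc(-3.674,-3.76,sf=5,vel=.01,step=1)
e=arm.read_eef_pos();a=np.arctan2(e[1]-C[1],e[0]-C[0])-2*np.pi
arm.move_straight(P(a+.12,.03),vel=.08,attitude=q(a+.12))
arm.move_straight(P(a+.12,.12),vel=.12)
p,d=arm.capture("scene");np.save("s3.npy",p); print(circ("scene",p,C))
b=-3.82-.30
arm.move_straight(P(b,.12),vel=.12,attitude=q(b))
arm.move_straight(P(b,.03),vel=.12,stop_force=5)
print(arm.read_eef_pos(),arm.read_time())
arc(b,-3.35,sf=4,vel=.035)
p,d=arm.capture("scene"); crop("scene",p,240,180,420,310,4,"push3")
```

```text
-3.760 at 2.609 F [-0.  -0.9 -1.1] hit True t 15.8
(array([ 0.65741368, -0.09427125,  0.09639507]), 207, np.float64(0.0009553773761690476))
[0.59119915 0.0047253  0.03049227] 18.65
-4.010 at 2.271 F [-0.2 -0.2  0.1] hit False t 19.2
-3.900 at 2.384 F [ 0.2 -0.5  0.3] hit False t 19.7
-3.790 at 2.495 F [0.3 0.6 0.1] hit False t 20.2
-3.680 at 2.605 F [-0.8  0.1 -0.7] hit False t 20.8
-3.570 at 2.715 F [-0.1  0.9 -0.1] hit False t 21.3
-3.460 at 2.824 F [-0.   0.6 -0.4] hit False t 21.8
-3.350 at 2.934 F [-0.3 -0.  -0.1] hit False t 22.3
```

View pics/push3.png

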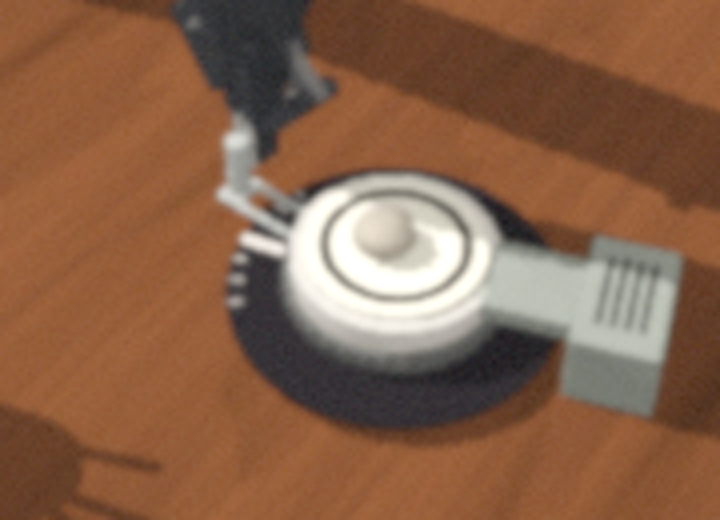

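The pin is at (237,150), and the bars lie just above the long mark at (262,245). I'll push nearly to the mark, back off and measure.

Run:
```python
from h import *
arc(-3.35,-3.11,sf=4,vel=.03)
arc(-3.11,-3.3,vel=.08,step=1)
arm.move_straight(P(-3.3,.12),vel=.15)
arm.move_straight(P(-3.9,.2,.25),vel=.2)
T,_=arm.capture("top"); S,_=arm.capture("scene"); np.savez("m4.npz",T=T,S=S)
a=cv2.resize(T[150:210,340:400],None,fx=6,fy=6,interpolation=cv2.INTER_CUBIC)
b=cv2.resize(S[205:265,280:340],None,fx=6,fy=6,interpolation=cv2.INTER_CUBIC)
cv2.imwrite("pics/m4.png",np.hstack([a,b])[:,:,::-1])
print(circ("top",T,C),circ("scene",S,C),arm.read_time())
```

```text
-3.270 at 3.015 F [-0.8  0.9 -0.4] hit False t 22.8
-3.190 at 3.095 F [ 0.1 -0.7 -0.4] hit False t 23.3
-3.110 at -3.108 F [-0.5 -0.8  0.5] hit False t 23.8
-3.300 at 2.982 F [ 0.3 -0.5  0.5] hit False t 24.2
(array([ 0.6591252 , -0.09392054,  0.09596688]), 203, np.float64(0.0007813784803292895)) (array([ 0.65756662, -0.09419611,  0.09644549]), 209, np.float64(0.0009064828519196738)) 26.125
```

View pics/m4.png

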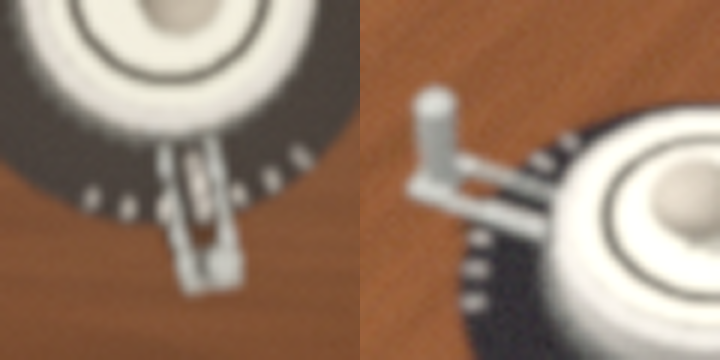

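The left half (top view) shows bars at x≈172 and 226 with the mark between them near x≈200. The lever is nearly centred, so I'll take a sub-pixel profile.

```bash
cat > prof.py <<'E'
from h import *
from scipy.signal import find_peaks
def prof(T):
    g=cv2.cvtColor(T,cv2.COLOR_RGB2GRAY).astype(np.float32)
    th=np.arange(-3.12,-2.75,.004); c=np.array([.6583,-.0943])
    for z in(.012,.019):
        acc=0
        for r in np.linspace(.076,.092,9):
            u=proj("top",np.c_[c[0]+r*np.cos(th),c[1]+r*np.sin(th),np.full(len(th),z)]).astype(np.float32)
            acc=acc+cv2.remap(g,u[:,:1],u[:,1:],cv2.INTER_CUBIC)[:,0]
        acc/=9; k,_=find_peaks(acc,prominence=4)
        print(z,[(round(float(th[i]),3),int(acc[i])) for i in k])
E
python3 - <<'E'
from prof import *
prof(np.load("top0.npz")["p"]); prof(np.load("m4.npz")["T"])
E
```

```text
0.012 [(-3.104, 112), (-2.928, 222)]
0.019 [(-2.94, 222)]
0.012 [(-3.084, 158), (-2.92, 184), (-2.824, 169)]
0.019 [(-3.092, 158), (-2.932, 184), (-2.84, 170)]
```

The mark is at -2.928 and the slot centre at about -2.963, so it needs +0.036 rad more.

Run:
```python
from prof import *
arm.move_straight(P(-3.4,.12),vel=.2,attitude=q(-3.4))
arm.move_straight(P(-3.4,.03),vel=.12,stop_force=5)
arc(-3.4,-3.16,vel=.06,sf=4,step=.3)
arc(-3.16,-3.074,vel=.02,sf=4)
arc(-3.074,-3.3,vel=.08,step=1)
arm.move_straight(P(-3.3,.12),vel=.15)
arm.move_straight(P(-3.9,.2,.25),vel=.2)
T,_=arm.capture("top"); S,_=arm.capture("scene"); np.savez("m5.npz",T=T,S=S); prof(T)
a=cv2.resize(T[90:240,310:510],None,fx=4,fy=4,interpolation=cv2.INTER_CUBIC)
cv2.imwrite("pics/m5.png",a[:,:,::-1]); print(circ("scene",S,C)[0],arm.read_time())
```

```text
-3.160 at 3.121 F [-1.3 -0.7 -0.2] hit False t 28.7
-3.074 at -3.072 F [ 0.  -0.7 -0.3] hit False t 29.3
-3.300 at 2.984 F [-0.3  0.3 -0.2] hit False t 29.8
0.012 [(-3.036, 155), (-2.928, 164), (-2.784, 172)]
0.019 [(-3.048, 156), (-2.94, 164), (-2.8, 172)]
[ 0.65746847 -0.0942324   0.0964364 ] 31.75
```

View pics/m5.png

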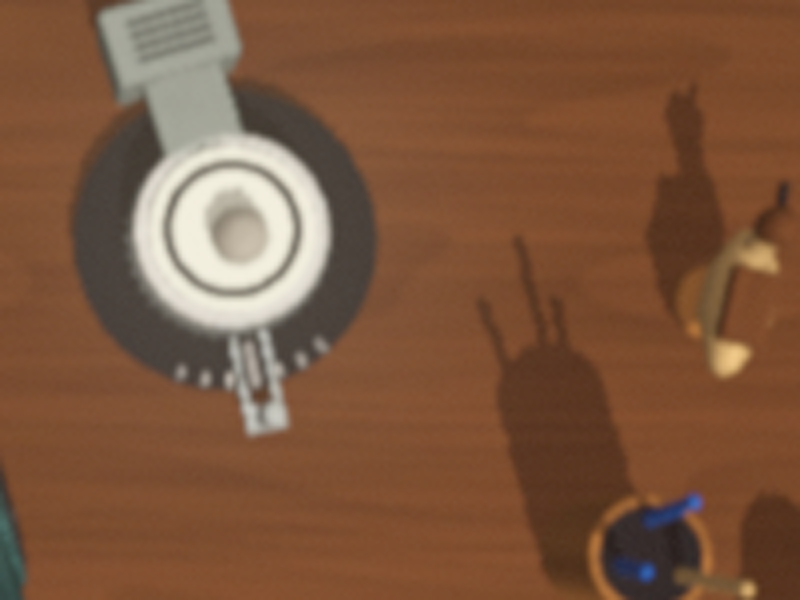

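The slot centre is at -2.924 and the mark at -2.928, under 0.5 mm apart. The picture shows the mark at about (252,360) between the bars, with the stand, stone, pot and bird undisturbed and the tool clear. I'll hand in.

```bash
python3 -c "
from cell import arm
print(arm.hand_in())"
```

```text
the job is handed in; nothing more can be done
None
```

The job is handed in: I pushed the lever clockwise to its stop, then back until the long mark sat within about 0.5 mm of the middle of the slot, and the arm came clear with the stand not measurably shifted; robot time was about 32 s.

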